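# Move the reagent droppers to the second rack in reverse order

### The arm

A 7-joint arm with a two-finger parallel gripper is mounted at the origin on a cart in front of the work surface, level with it; the furniture and walls round the work are solid. World frame = base frame: x ahead of the robot, y to its left, z up, the work surface at z = 0. Lengths are in m, angles in rad, forces in N, time in s.
With the tool pointing down it reaches from about 0.425 to 0.875 m from the base axis. Payload 4.7 kg.
Tool frame: the origin (TCP) lies at the very end of the fingers, on their centre line; the grasp point (between the pads) lies 19 mm behind it (manip.grip_depth is the distance from the TCP to the grasp point, in m); z points along the fingers, y is the line along which they close (so a half turn about z gives the same grasp; the last joint's range is limited). The gripper opens to 87 mm and grips with 3 to 60 N. Pads are 19 mm wide; open, the fingers measure 117 mm over their backs; the gripper's body (75 mm by 190 mm) begins 51 mm behind the grasp point.
Start: joints at [0.014, 0.321, -0.07, 1.45, 0.023, 1.371, -0.057], TCP at [0.65, -0, 0.223] pointing down, gripper open.
Joint ranges: [-2.86, 2.86], [-0.3, 2.09], [-1.38, 1.24], [0.06, 2.45], [-1.56, 4.7], [0.09, 2.05], [-2.69, 2.69]. Speed limits (rad/s): [2.57, 2.57, 3.14, 3.14, 3.14, 3.14, 3.14].

### API

Orientations are given as a 3x3 rotation matrix whose columns are the frame's x, y, z axes.
In Python, from rig import manip gives the robot as it stands. The module is installed in compiled form; this text tells all that it offers.
- The arm moves only by the shell command python3 -m creep 'ROWS'. ROWS is JSON, one flat list of numbers, 7 for each row, row after row: the shift along the world's x, y, z in mm, then the turn, a rotation vector about the world's x, y, z in degrees, then the gripper's target within -1 to 1 (shut at 1, half-way at 0, fully open at -1). A call has 1 to 5 rows; each row is the pose to reach, as a shift and turn from the pose commanded when the call began; what a row does not reach only later rows make up. A row lasts 1/12 s, in which the tool goes at most 41.7 mm and 7.16 degrees, less where a joint would pass 70% of its speed; a pose out of reach is approached as far as the arm can. A call with a gripper value outside its range is refused whole. The fingers move at their own pace and stop on an object; the grip force is fixed at half the most. Time passes only in rows, so rows that repeat a pose let the fingers close. It gives the time, the measured TCP pose, the force, the opening and the grip force at its end, in the units of the state.
- manip.get_obs(): the state, without advancing time (a new reading comes with each control period).
- manip.capture(name): name is "scene" or "side" or "wrist"; returns a dict with "color" (400x640x3 uint8, red, green, blue), "z_map" (400x640 float32, m along the optical axis (not along the pixel's ray), 0 where there is no reading), "intrinsics" (3x3 intrinsics, pixels), "extrinsics" (4x4, takes a point from world to camera coordinates). Camera axes: x right, y up, looking along -z (the intrinsics and any distortion apply to the point x, -y, -z); pixel columns grow to the right and rows downward; lengths in m; the calibration is good to about 2 mm. A picture is of the moment at which its call begins.
- manip.close_job(): hands the job in; it is judged then, once.
The state is a dict: "clock": time; "qpos": joint angles; "joint_vel": joint speeds; "joint_torque": joint torques, N m; "eef_pos": TCP position; "eef_rot": TCP orientation; "force": force on the tool from outside, world axes, zero at the start; "torque": the same for the moment, N m; "gripper_width": finger opening in m; "grip_force": force on a finger pad.
Only numpy, scipy, OpenCV 4.12 (cv2) and the standard library are available. Lean on these libraries where they do the work, as an engineer would, in place of code of your own. Each camera call takes 0.05 s, during which the arm holds its last target. There are 200 camera calls.

### The job

Move the four dropper bottles from the coloured seats of the black rack into the four pockets of the grey rack, one bottle to a pocket, in reverse order: the bottle at the left end of the black rack goes to the right end of the grey one, and so on along the row (left and right as seen from the robot). Keep every bottle upright and leave the round timer just behind the racks where it stands.

Things in the scene. Friction and masses are not known exactly. Their poses are not given: they have to be found in the camera images.
- bottle_red_center (a point): small dropper bottle with a red cap, loose, about 16 g; point half-way up, on its axis, 32 mm above its underside. 64 mm tall; body a 25 mm cylinder up to about 37 mm above the underside, then a cone and a 15 to 17 mm wide cap; z up along the bottle. Stands at the start in the seat of its cap's colour
- bottle_blue_center (a point): small dropper bottle with a blue cap, loose, about 16 g; point half-way up, on its axis, 32 mm above its underside. 64 mm tall; body a 25 mm cylinder up to about 37 mm above the underside, then a cone and a 15 to 17 mm wide cap; z up along the bottle. Stands at the start in the seat of its cap's colour
- bottle_yellow_center (a point): small dropper bottle with a yellow cap, loose, about 16 g; point half-way up, on its axis, 32 mm above its underside. 64 mm tall; body a 25 mm cylinder up to about 37 mm above the underside, then a cone and a 15 to 17 mm wide cap; z up along the bottle. Stands at the start in the seat of its cap's colour
- bottle_green_center (a point): small dropper bottle with a green cap, loose, about 16 g; point half-way up, on its axis, 32 mm above its underside. 64 mm tall; body a 25 mm cylinder up to about 37 mm above the underside, then a cone and a 15 to 17 mm wide cap; z up along the bottle. Stands at the start in the seat of its cap's colour
- seat_red: red ring seat of the black source rack, fixed; origin at the centre of its underside, 6 mm above the table. 42 mm outside, 31 mm inside, 10 mm high with a 3 mm floor (rim 16 mm, floor 9 mm above the table). The four seats stand 60 mm apart in one row along their y axis, which points to the left seen from the robot (within 0.25 rad); x points away from the robot
- seat_blue: blue ring seat of the black source rack, fixed; origin at the centre of its underside, 6 mm above the table. 42 mm outside, 31 mm inside, 10 mm high with a 3 mm floor (rim 16 mm, floor 9 mm above the table). The four seats stand 60 mm apart in one row along their y axis, which points to the left seen from the robot (within 0.25 rad); x points away from the robot
- seat_yellow: yellow ring seat of the black source rack, fixed; origin at the centre of its underside, 6 mm above the table. 42 mm outside, 31 mm inside, 10 mm high with a 3 mm floor (rim 16 mm, floor 9 mm above the table). The four seats stand 60 mm apart in one row along their y axis, which points to the left seen from the robot (within 0.25 rad); x points away from the robot
- seat_green: green ring seat of the black source rack, fixed; origin at the centre of its underside, 6 mm above the table. 42 mm outside, 31 mm inside, 10 mm high with a 3 mm floor (rim 16 mm, floor 9 mm above the table). The four seats stand 60 mm apart in one row along their y axis, which points to the left seen from the robot (within 0.25 rad); x points away from the robot
- target_rack: grey target rack, fixed, empty at the start: block 66 x 250 x 14 mm (x, y, z), origin at the centre of its underside on the table; x points away from the robot, y to the left (within 0.25 rad). Four square pockets 42 mm wide and 9 mm deep (floor 5 mm above the table) at y = +90, +30, -30 and -90 mm, x = 0
- source_rack: black source rack, fixed: flat carrier 66 x 250 x 6 mm with a 12 mm high bar at each end, origin at the centre of its underside on the table; x points away from the robot, y to the left (within 0.25 rad). The coloured seats stand on it at y = +90, +30, -30 and -90 mm, x = 0, in an order that changes
- timer_center (a point): round white bench timer with a black knob, 68 mm across, 40 mm high, loose, stands just behind the racks, on the robot's side of the key counter (another one far back is fixed); point on its axis 20 mm above the table. To be left alone

How it is judged:
At the end, for the whole second after the job is handed in: Each bottle stands upright (within 0.12 rad), at rest and released on the floor of its own pocket of the grey rack, within 12 mm of the pocket's centre along x and along y, and the left-to-right order of the bottles is the reverse of that of the coloured seats they came from (x of bottle_red_center in the frame of target_rack between -0.012 and 0.012 m and z of bottle_red_center in the frame of target_rack between 0.033 and 0.041 m and ((y of seat_red in the frame of source_rack between -0.11 and -0.07 m and y of bottle_red_center in the frame of target_rack between 0.078 and 0.102 m) or (y of seat_red in the frame of source_rack between -0.05 and -0.01 m and y of bottle_red_center in the frame of target_rack between 0.018 and 0.042 m) or (y of seat_red in the frame of source_rack between 0.01 and 0.05 m and y of bottle_red_center in the frame of target_rack between -0.042 and -0.018 m) or (y of seat_red in the frame of source_rack between 0.07 and 0.11 m and y of bottle_red_center in the frame of target_rack between -0.102 and -0.078 m)) and angle between each of bottle_red_center, bottle_blue_center, bottle_yellow_center, bottle_green_center's own z axis and vertical below 0.12 rad and linear speed of each of bottle_red, bottle_blue, bottle_yellow, bottle_green below 0.02 m/s and x of bottle_blue_center in the frame of target_rack between -0.012 and 0.012 m and z of bottle_blue_center in the frame of target_rack between 0.033 and 0.041 m and ((y of seat_blue in the frame of source_rack between -0.11 and -0.07 m and y of bottle_blue_center in the frame of target_rack between 0.078 and 0.102 m) or (y of seat_blue in the frame of source_rack between -0.05 and -0.01 m and y of bottle_blue_center in the frame of target_rack between 0.018 and 0.042 m) or (y of seat_blue in the frame of source_rack between 0.01 and 0.05 m and y of bottle_blue_center in the frame of target_rack between -0.042 and -0.018 m) or (y of seat_blue in the frame of source_rack between 0.07 and 0.11 m and y of bottle_blue_center in the frame of target_rack between -0.102 and -0.078 m)) and x of bottle_yellow_center in the frame of target_rack between -0.012 and 0.012 m and z of bottle_yellow_center in the frame of target_rack between 0.033 and 0.041 m and ((y of seat_yellow in the frame of source_rack between -0.11 and -0.07 m and y of bottle_yellow_center in the frame of target_rack between 0.078 and 0.102 m) or (y of seat_yellow in the frame of source_rack between -0.05 and -0.01 m and y of bottle_yellow_center in the frame of target_rack between 0.018 and 0.042 m) or (y of seat_yellow in the frame of source_rack between 0.01 and 0.05 m and y of bottle_yellow_center in the frame of target_rack between -0.042 and -0.018 m) or (y of seat_yellow in the frame of source_rack between 0.07 and 0.11 m and y of bottle_yellow_center in the frame of target_rack between -0.102 and -0.078 m)) and x of bottle_green_center in the frame of target_rack between -0.012 and 0.012 m and z of bottle_green_center in the frame of target_rack between 0.033 and 0.041 m and ((y of seat_green in the frame of source_rack between -0.11 and -0.07 m and y of bottle_green_center in the frame of target_rack between 0.078 and 0.102 m) or (y of seat_green in the frame of source_rack between -0.05 and -0.01 m and y of bottle_green_center in the frame of target_rack between 0.018 and 0.042 m) or (y of seat_green in the frame of source_rack between 0.01 and 0.05 m and y of bottle_green_center in the frame of target_rack between -0.042 and -0.018 m) or (y of seat_green in the frame of source_rack between 0.07 and 0.11 m and y of bottle_green_center in the frame of target_rack between -0.102 and -0.078 m))); the robot touches nothing.
It fails at once if a bottle is tipped over by more than 0.8 rad (angle between any of bottle_red_center, bottle_blue_center, bottle_yellow_center, bottle_green_center's own z axis and vertical above 0.8 rad).
It fails at once if the timer is moved by more than 20 mm (distance of timer_center from where it was at the start of the episode above 0.02 m).
It also fails if it takes over 115 s, if anything falls off the work surface, if the arm or the gripper's body presses on something with over 40 N, if the wrist force passes 120 N, or if a joint passes its speed limit or range.

## Working session

There is one attempt and no reset: what is moved stays moved. The work goes in short steps, Python scripts to look and compute and a shell command to move; the robot and the scene stay as the last step left them, time stands still between calls to the robot, and variables do not carry over. Pictures are saved under pics/ and viewed, at most 14 in all, crops included, and the job is handed in when it is done.

```bash
mkdir -p pics; cat > h.py <<'E'
import numpy as np, cv2
from rig import manip
def cap(n):
    c=manip.capture(n); return c
def pts(c):
    K=np.array(c["intrinsics"]);T=np.linalg.inv(np.array(c["extrinsics"]));z=c["z_map"]
    v,u=np.mgrid[:z.shape[0],:z.shape[1]]
    P=np.stack([(u-K[0,2])/K[0,0]*z,-(v-K[1,2])/K[1,1]*z,-z],-1)
    return P@T[:3,:3].T+T[:3,3]
def save(c,f): cv2.imwrite(f,c["color"][...,::-1])
E
python3 - <<'E'
from h import *
import pickle
s=cap("scene");w=cap("wrist");d=cap("side")
pickle.dump((s,w,d),open("c0.pkl","wb"))
im=np.vstack([s["color"],np.hstack([cv2.resize(w["color"],(320,200)),cv2.resize(d["color"],(320,200))])])
cv2.imwrite("pics/a.png",im[...,::-1])
for c in (s,w,d):
    T=np.linalg.inv(c["extrinsics"]);print(T[:3,3].round(3),-T[:3,2].round(2),c["intrinsics"][0][0])
o=manip.get_obs();print({k:np.round(v,3).tolist() for k,v in o.items()}, manip.grip_depth)
E
```

```text
[ 0.155 -0.761  0.527] [ 0.43  0.76 -0.48] 388.27867878627274
[0.649 0.068 0.384] [-0.   -0.25 -0.97] 290.7476836277703
[0.226 0.748 0.703] [ 0.33 -0.71 -0.62] 500.98335049462963
{'clock': 0.15, 'qpos': [0.014, 0.322, -0.07, 1.451, 0.023, 1.371, -0.057], 'joint_vel': [-0.001, -0.003, 0.0, -0.003, 0.001, -0.001, 0.001], 'joint_torque': [0.0, -49.179, -0.404, -31.288, -0.064, 0.04, 0.0], 'eef_pos': [0.65, -0.0, 0.222], 'eef_rot': [[-0.0, 1.0, -0.001], [1.0, 0.0, -0.0], [-0.0, -0.001, -1.0]], 'force': [0.189, -1.319, 0.168], 'torque': [0.009, 0.037, -0.039], 'grip_force': 0.0, 'gripper_width': 0.087} 0.0187
```

View pics/a.png

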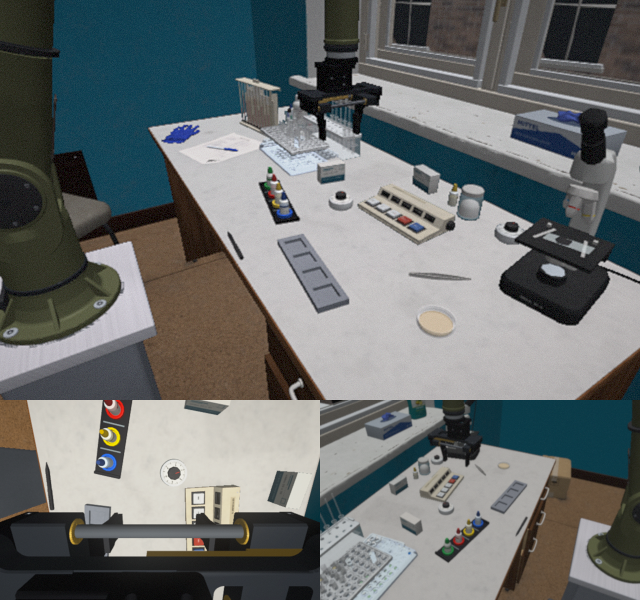

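The racks are both clear. In the scene view the black rack is at about (278,200), the grey one at (312,272) and the timer at (341,200). In the wrist view (lower left) the timer is at (173,472), and red, yellow and blue can be seen. Next I'll measure from depth.

```bash
cat >> h.py <<'E'
def hsv(c): return cv2.cvtColor(c["color"],cv2.COLOR_RGB2HSV).astype(int)
HUE={"red":(172,8),"yellow":(22,34),"green":(45,85),"blue":(105,125)}
def hm(H,n,s=110,v=50):
    a,b=HUE[n];h=H[...,0]; m=((h>=a)&(h<=b)) if a<b else ((h>=a)|(h<=b))
    return m&(H[...,1]>s)&(H[...,2]>v)
def rng(P): return (P[...,0]>.3)&(P[...,0]<.9)&(abs(P[...,1])<.5)
E
python3 - <<'E'
from h import *
import pickle
for nm,c in zip("swd",pickle.load(open("c0.pkl","rb"))):
    P=pts(c);H=hsv(c);z=P[...,2];R=rng(P)&(P[...,0]<.68)
    for n in HUE:
        m=hm(H,n)&R
        for lab,q in (("cap",m&(z>.055)&(z<.085)),("seat",m&(z<.022)&(z>.003))):
            if q.sum()>8:
                p=P[q];print(nm,n,lab,q.sum(),p.min(0).round(3),p.max(0).round(3))
    # rack tops
    for lab,q in (("grey",(abs(z-.014)<.004)&(H[...,1]<70)&(H[...,2]>50)&(H[...,2]<165)),("black",(z<.02)&(z>.002)&(H[...,2]<45)),("timer",(abs(z-.035)<.01))):
        q=(q&R).astype(np.uint8); k,L,st,_=cv2.connectedComponentsWithStats(q)
        for i in range(1,k):
            if st[i,4]>150:
                p=P[L==i];r=cv2.minAreaRect((p[:,:2]*1000).astype(np.float32));print(nm,lab,st[i,4],np.round(r[0]),np.round(r[1]),round(r[2],1),p[:,2].mean().round(4))
E
```

```text
s red cap 18 [0.542 0.172 0.058] [0.553 0.182 0.073]
s red seat 32 [0.527 0.164 0.005] [0.549 0.225 0.02 ]
s yellow cap 23 [0.529 0.118 0.058] [0.541 0.128 0.073]
s yellow seat 38 [0.515 0.107 0.006] [0.586 0.218 0.017]
s green cap 18 [0.556 0.233 0.058] [0.567 0.242 0.072]
s green seat 25 [0.542 0.224 0.006] [0.553 0.271 0.021]
s blue cap 22 [0.518 0.058 0.059] [0.527 0.071 0.074]
s blue seat 99 [0.501 0.04  0.004] [0.577 0.171 0.019]
s grey 1518 [ 468. -171.] [253.  67.] 82.6 0.0137
s black 254 [542. 150.] [247.  62.] 77.2 0.0069
w red cap 144 [0.542 0.178 0.055] [0.555 0.187 0.074]
w red seat 589 [0.524 0.165 0.004] [0.568 0.205 0.019]
w yellow cap 206 [0.531 0.119 0.055] [0.543 0.132 0.075]
w yellow seat 552 [0.507 0.107 0.004] [0.555 0.149 0.02 ]
w blue cap 145 [0.519 0.062 0.055] [0.529 0.074 0.075]
w blue seat 462 [0.505 0.047 0.005] [0.542 0.089 0.02 ]
w grey 320 [516.  38.] [ 8. 65.] 77.5 0.0121
w grey 158 [359. -24.] [64.  7.] 86.3 0.0114
w grey 925 [479. -71.] [55. 67.] 82.8 0.0141
w timer 201 [552. 181.] [25. 12.] 46.2 0.0356
w timer 495 [667.  43.] [26. 56.] 0.8 0.0314
d red cap 38 [0.542 0.185 0.058] [0.55  0.195 0.073]
d red seat 214 [0.528 0.159 0.003] [0.575 0.209 0.017]
d yellow cap 39 [0.529 0.125 0.056] [0.537 0.137 0.073]
d yellow seat 206 [0.514 0.101 0.004] [0.562 0.15  0.021]
d green cap 48 [0.554 0.244 0.059] [0.563 0.253 0.073]
d green seat 194 [0.541 0.217 0.004] [0.588 0.267 0.018]
d blue cap 19 [0.518 0.07  0.059] [0.524 0.077 0.072]
d blue seat 203 [0.502 0.042 0.003] [0.678 0.32  0.017]
d grey 1130 [ 467. -168.] [255.  68.] 82.6 0.0125
d black 752 [540. 161.] [246.  62.] 77.6 0.0061
```

The depth readings agree across views:
- **Grey rack:** centre about (467, -170), y axis about (0.129, 0.992), size 253 x 67 mm. This matches the stated size.
- **Seats, left to right:** green (561,243), red (549,184), yellow (536,127), blue (523,68), about 60 mm apart.
- **Timer:** about (667,43), well clear.

The bottles are round and the fingers close along x, so translation alone is enough. Green goes first, to (456,-259).

```bash
python3 -m creep '[-65,175,-60,0,0,0,-1, -65,175,-60,0,0,0,-1, -65,175,-60,0,0,0,-1, -65,175,-60,0,0,0,-1, -65,175,-60,0,0,0,-1]'
```

```text
clock: 0.57
eef_pos: [0.5823, 0.1792, 0.1612]
eef_rot: [[-0.004, 1.0, -0.002], [1.0, 0.004, 0.001], [0.001, -0.002, -1.0]]
force: [0.3, -0.2, -0.4]
gripper_width: 0.0873
grip_force: 0.0
```

```bash
python3 -m creep '[-24,68,-52,0,0,0,-1, -24,68,-52,0,0,0,-1, -24,68,-52,0,0,0,-1, -24,68,-52,0,0,0,-1, -24,68,-52,0,0,0,-1]'; python3 - <<'E'
from h import *
w=cap("wrist");s=cap("scene");o=manip.get_obs();print(o["eef_pos"].round(4) if hasattr(o["eef_pos"],"round") else o["eef_pos"])
cv2.imwrite("pics/b.png",np.vstack([w["color"],cv2.resize(s["color"][120:320,160:480],(320,200)).repeat(2,1)])[...,::-1])
for c in (w,s):
    P=pts(c);H=hsv(c);z=P[...,2]
    for n in HUE:
        q=hm(H,n)&rng(P)&(z>.055)&(z<.085)
        if q.sum()>8: print(n,q.sum(),P[q].min(0).round(3),P[q].max(0).round(3))
E
```

```text
clock: 0.98
eef_pos: [0.5611, 0.2424, 0.1103]
eef_rot: [[-0.001, 1.0, -0.0], [1.0, 0.001, -0.001], [-0.001, -0.0, -1.0]]
force: [0.2, -0.7, 0.4]
gripper_width: 0.0873
grip_force: 0.0
[0.5627 0.241  0.1116]
red 264 [0.542 0.182 0.059] [0.555 0.193 0.075]
green 326 [0.554 0.237 0.059] [0.568 0.252 0.075]
red 18 [0.542 0.176 0.058] [0.552 0.181 0.073]
yellow 23 [0.53  0.117 0.056] [0.542 0.127 0.073]
green 18 [0.555 0.231 0.057] [0.565 0.241 0.072]
blue 21 [0.518 0.059 0.059] [0.528 0.07  0.072]
```

View pics/b.png

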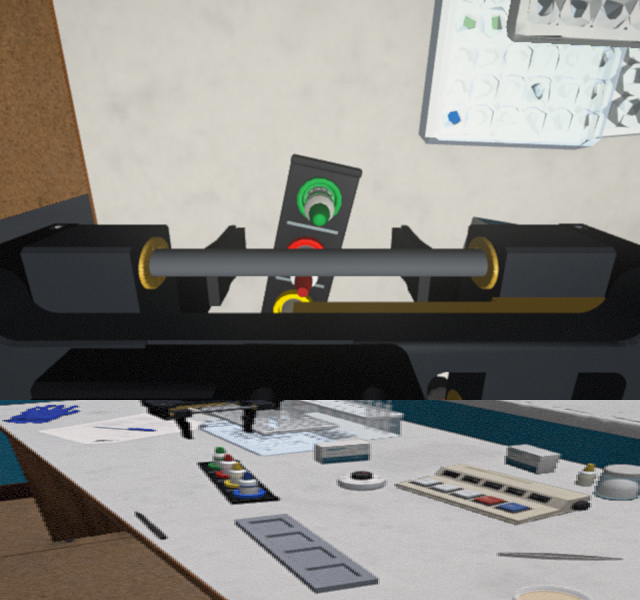

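The wrist view shows green at (319,205), midway between the fingers, with red at (303,250) behind. The measured cap centre is (561,244). I'll descend, then close.

```bash
python3 -m creep '[0,0,-35,0,0,0,-1, 0,0,-65,0,0,0,-1, 0,0,-82,0,0,0,-1, 0,0,-88,0,0,0,-1, 0,0,-88,0,0,0,-1]'; python3 -m creep '[0,0,0,0,0,0,0.6, 0,0,0,0,0,0,1, 0,0,0,0,0,0,1, 0,0,0,0,0,0,1, 0,0,0,0,0,0,1]'
```

```text
clock: 1.5
eef_pos: [0.5612, 0.2409, 0.0217]
eef_rot: [[0.003, 1.0, -0.001], [1.0, -0.003, -0.001], [-0.001, -0.001, -1.0]]
force: [-0.4, -0.1, 0.4]
gripper_width: 0.0869
grip_force: 0.0
clock: 1.92
eef_pos: [0.5616, 0.2432, 0.0236]
eef_rot: [[-0.0, 1.0, 0.002], [1.0, 0.0, 0.001], [0.001, 0.002, -1.0]]
force: [-0.2, -0.1, 0.7]
gripper_width: 0.0611
grip_force: 0.0
```

```bash
python3 -m creep '[0,0,0,0,0,0,1, 0,0,0,0,0,0,1, 0,0,0,0,0,0,1, 0,0,0,0,0,0,1, 0,0,0,0,0,0,1]'; python3 -m creep '[0,0,0,0,0,0,1, 0,0,0,0,0,0,1, 0,0,0,0,0,0,1]'
```

```text
clock: 2.33
eef_pos: [0.561, 0.243, 0.0226]
eef_rot: [[-0.0, 1.0, 0.0], [1.0, 0.0, -0.0], [-0.0, 0.0, -1.0]]
force: [0.7, -0.1, 0.6]
gripper_width: 0.0286
grip_force: 0.0
clock: 2.58
eef_pos: [0.561, 0.243, 0.0225]
eef_rot: [[0.0, 1.0, -0.0], [1.0, -0.0, -0.0], [-0.0, -0.0, -1.0]]
force: [0.2, -0.5, -0.4]
gripper_width: 0.0241
grip_force: 30.0
```

```bash
python3 -m creep '[0,0,15,0,0,0,1, 0,0,45,0,0,0,1, 0,0,78,0,0,0,1, 0,0,93,0,0,0,1, 0,0,93,0,0,0,1]'; python3 - <<'E'
from h import *
s=cap("scene");d=cap("side")
cv2.imwrite("pics/c.png",np.vstack([cv2.resize(c["color"][a:a+130,b:b+260],(780,290)) for c,a,b in ((s,90,180),(d,190,180))])[...,::-1])
E
```

```text
clock: 3.0
eef_pos: [0.5638, 0.2444, 0.1206]
eef_rot: [[-0.0, 1.0, 0.008], [1.0, 0.0, 0.003], [0.003, 0.008, -1.0]]
force: [0.7, -0.3, -0.5]
gripper_width: 0.0241
grip_force: 30.0
```

View pics/c.png

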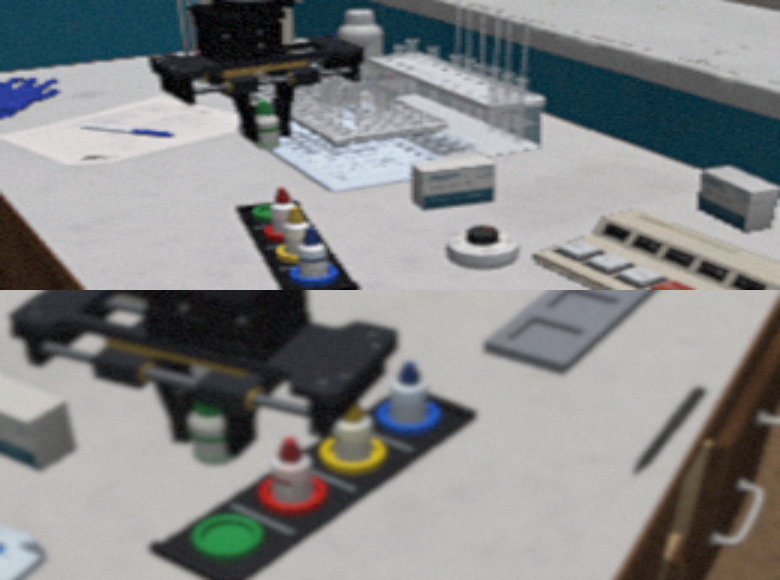

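The green bottle hangs upright in the fingers at (265,122) in the top crop, and its seat is empty. I'll carry it over to the grey rack.

```bash
python3 -m creep '[-5,-25,0,0,0,0,1, -12,-55,0,0,0,0,1, -19,-90,0,0,0,0,1, -27,-128,0,0,0,0,1, -35,-167,0,0,0,0,1]'; python3 -m creep '[-8,-38,0,0,0,0,1, -16,-76,0,0,0,0,1, -24,-114,0,0,0,0,1, -32,-152,0,0,0,0,1, -40,-190,0,0,0,0,1]';  python3 -m creep '[-8,-38,0,0,0,0,1, -16,-76,0,0,0,0,1, -22,-110,0,0,0,0,1, -27,-132,0,0,0,0,1, -30,-145,0,0,0,0,1]'; python3 -m creep '[0,0,-35,0,0,0,1, 0,0,-60,0,0,0,1, 0,0,-72,0,0,0,1, 0,0,-75,0,0,0,1, 0,0,-75,0,0,0,1]'; python3 - <<'E'
from h import *
s=cap("scene");d=cap("side");o=manip.get_obs();print(np.round(o["eef_pos"],4))
cv2.imwrite("pics/d.png",np.vstack([cv2.resize(c["color"][a:a+130,b:b+260],(780,290)) for c,a,b in ((s,200,220),(d,100,330))])[...,::-1])
for n,c in (("s",s),("d",d)):
    P=pts(c);H=hsv(c)
    q=hm(H,"green",80)&rng(P)&(P[...,1]<0)
    if q.sum()>5: print(n,q.sum(),P[q].min(0).round(3),P[q].max(0).round(3))
E
```

```text
clock: 3.52
eef_pos: [0.5241, 0.0746, 0.1136]
eef_rot: [[-0.001, 1.0, -0.003], [1.0, 0.001, -0.0], [-0.0, -0.003, -1.0]]
force: [0.6, -1.3, 0.2]
gripper_width: 0.0241
grip_force: 30.0
clock: 3.93
eef_pos: [0.484, -0.1156, 0.1139]
eef_rot: [[-0.0, 1.0, -0.003], [1.0, 0.0, 0.0], [0.0, -0.003, -1.0]]
force: [0.5, -0.4, -0.2]
gripper_width: 0.0241
grip_force: 30.0
clock: 4.35
eef_pos: [0.4532, -0.2625, 0.1138]
eef_rot: [[0.005, 1.0, -0.003], [1.0, -0.005, -0.0], [-0.0, -0.003, -1.0]]
force: [-0.4, 0.1, -0.6]
gripper_width: 0.0243
grip_force: 30.0
clock: 4.77
eef_pos: [0.455, -0.2583, 0.0392]
eef_rot: [[-0.0, 1.0, -0.003], [1.0, 0.0, 0.001], [0.001, -0.003, -1.0]]
force: [-0.3, 0.3, 0.3]
gripper_width: 0.0238
grip_force: 30.0
[ 0.4568 -0.2591  0.0414]
s 57 [ 0.429 -0.297  0.049] [ 0.469 -0.252  0.115]
d 26 [ 0.418 -0.258  0.074] [ 0.459 -0.249  0.362]
```

View pics/d.png

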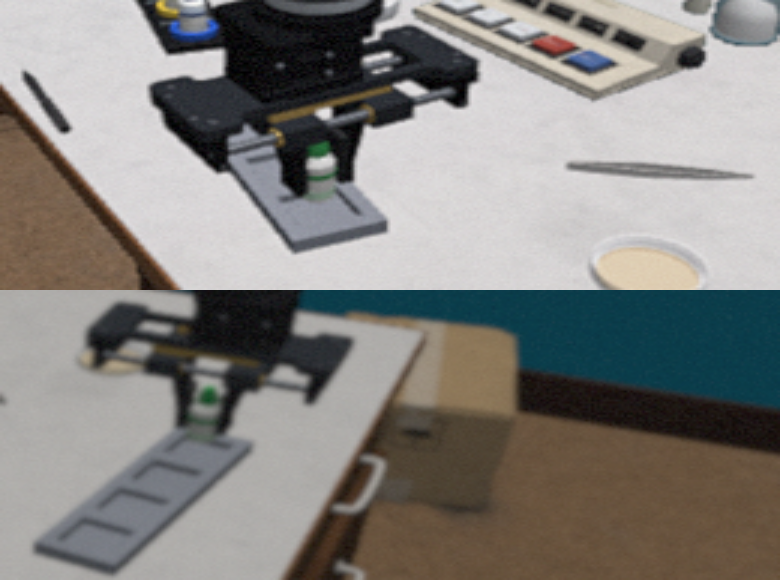

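The green bottle hangs upright over the right-end pocket ((320,170) in the upper crop), so I'll lower it and release.

```bash
python3 -m creep '[0,0,-10,0,0,0,1, 0,0,-17,0,0,0,1, 0,0,-20,0,0,0,1, 0,0,-21,0,0,0,1, 0,0,-21,0,0,0,1]'; python3 -m creep '[0,0,0,0,0,0,0.4, 0,0,0,0,0,0,0.2, 0,0,0,0,0,0,0, 0,0,0,0,0,0,-0.2, 0,0,0,0,0,0,-0.2]';  python3 -m creep '[0,0,0,0,0,0,-0.2, 0,0,0,0,0,0,-0.2, 0,0,0,0,0,0,-0.2]'
```

```text
clock: 5.28
eef_pos: [0.4558, -0.2589, 0.0193]
eef_rot: [[-0.0, 1.0, -0.0], [1.0, 0.0, 0.0], [0.0, -0.0, -1.0]]
force: [0.9, 0.1, -0.9]
gripper_width: 0.0237
grip_force: 30.0
clock: 5.7
eef_pos: [0.4561, -0.2591, 0.0198]
eef_rot: [[0.0, 1.0, 0.0], [1.0, -0.0, -0.0], [-0.0, 0.0, -1.0]]
force: [-0.1, 0.2, 0.1]
gripper_width: 0.0451
grip_force: 0.0
clock: 5.95
eef_pos: [0.456, -0.259, 0.0196]
eef_rot: [[-0.0, 1.0, 0.0], [1.0, 0.0, -0.0], [-0.0, 0.0, -1.0]]
force: [0.5, 0.7, -1.0]
gripper_width: 0.0515
grip_force: 0.0
```

```bash
python3 -m creep '[0,0,15,0,0,0,-0.2, 0,0,45,0,0,0,-0.2, 0,0,78,0,0,0,-0.2, 0,0,95,0,0,0,-0.2, 0,0,95,0,0,0,-0.2]';  python3 -m creep '[8,36,0,0,0,0,-0.4, 16,72,0,0,0,0,-0.4, 24,108,0,0,0,0,-0.4, 32,148,0,0,0,0,-0.4, 39,186,0,0,0,0,-0.4]'; python3 -m creep '[8,38,0,0,0,0,-0.4, 16,76,0,0,0,0,-0.4, 24,114,0,0,0,0,-0.4, 32,152,0,0,0,0,-0.4, 38,180,0,0,0,0,-0.4]'; python3 -m creep '[8,36,0,0,0,0,-0.4, 14,66,0,0,0,0,-0.4, 16,78,0,0,0,0,-0.4, 16,78,0,0,0,0,-0.4, 16,78,0,0,0,0,-0.4]'; python3 - <<'E'
from h import *
s=cap("scene");d=cap("side");o=manip.get_obs();print(np.round(o["eef_pos"],4))
cv2.imwrite("pics/e.png",np.vstack([cv2.resize(c["color"][a:a+130,b:b+260],(780,290)) for c,a,b in ((s,200,220),(d,100,330))])[...,::-1])
for n,c in (("s",s),("d",d),("w",cap("wrist"))):
    P=pts(c);H=hsv(c)
    for k in HUE:
        q=hm(H,k)&rng(P)&(P[...,2]>.05)&(P[...,2]<.085)&(P[...,0]<.6)
        if q.sum()>5: print(n,k,q.sum(),P[q].min(0).round(3),P[q].max(0).round(3))
E
```

```text
clock: 6.37
eef_pos: [0.4589, -0.2606, 0.1193]
eef_rot: [[0.0, 1.0, 0.008], [1.0, -0.0, -0.003], [-0.003, 0.008, -1.0]]
force: [0.5, -0.4, -0.0]
gripper_width: 0.052
grip_force: 0.0
clock: 6.78
eef_pos: [0.4946, -0.071, 0.1138]
eef_rot: [[0.0, 1.0, -0.001], [1.0, -0.0, 0.0], [0.0, -0.001, -1.0]]
force: [0.2, -0.4, 0.5]
gripper_width: 0.0608
grip_force: 0.0
clock: 7.2
eef_pos: [0.5325, 0.111, 0.1137]
eef_rot: [[-0.003, 1.0, -0.001], [1.0, 0.003, 0.001], [0.001, -0.001, -1.0]]
force: [0.3, -0.5, -0.4]
gripper_width: 0.0608
grip_force: 0.0
clock: 7.62
eef_pos: [0.5483, 0.1847, 0.1135]
eef_rot: [[-0.001, 1.0, -0.002], [1.0, 0.001, -0.001], [-0.001, -0.002, -1.0]]
force: [-0.1, -0.2, -0.4]
gripper_width: 0.0606
grip_force: 0.0
[0.5489 0.1826 0.114 ]
s red 17 [0.543 0.174 0.057] [0.553 0.182 0.072]
s yellow 23 [0.529 0.117 0.058] [0.541 0.124 0.075]
s green 58 [ 0.449 -0.269  0.054] [ 0.462 -0.257  0.07 ]
s blue 21 [0.519 0.059 0.057] [0.528 0.068 0.073]
d red 37 [0.542 0.185 0.059] [0.551 0.194 0.074]
d yellow 16 [0.528 0.128 0.057] [0.534 0.136 0.067]
d green 16 [ 0.451 -0.255  0.054] [ 0.457 -0.246  0.069]
w red 274 [0.542 0.175 0.051] [0.554 0.193 0.075]
w yellow 204 [0.528 0.123 0.061] [0.541 0.132 0.075]
```

View pics/e.png

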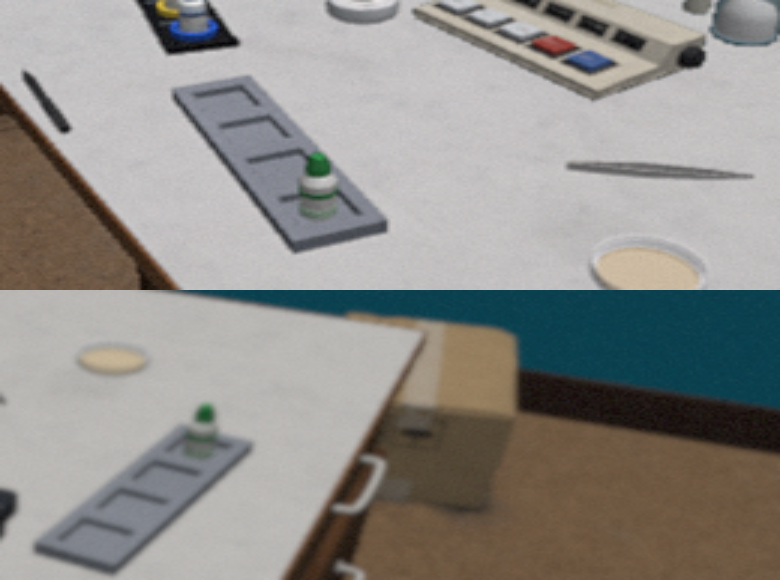

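Green stands upright in the right-end pocket at (318,190). Its cap is at about (457,-258), with the top near 70 mm, as expected. The arm is now above red (549,184).

```bash
python3 -m creep '[0,0,-35,0,0,0,-0.4, 0,0,-65,0,0,0,-0.4, 0,0,-85,0,0,0,-0.4, 0,0,-92,0,0,0,-0.4, 0,0,-92,0,0,0,-0.4]'; python3 -m creep '[0,0,0,0,0,0,0.6, 0,0,0,0,0,0,1, 0,0,0,0,0,0,1, 0,0,0,0,0,0,1, 0,0,0,0,0,0,1]'; python3 -m creep '[0,0,0,0,0,0,1, 0,0,0,0,0,0,1, 0,0,0,0,0,0,1, 0,0,0,0,0,0,1, 0,0,0,0,0,0,1]'
```

```text
clock: 8.18
eef_pos: [0.5476, 0.1828, 0.0207]
eef_rot: [[0.002, 1.0, -0.004], [1.0, -0.002, -0.002], [-0.002, -0.004, -1.0]]
force: [-0.3, 0.1, -0.2]
gripper_width: 0.0611
grip_force: 0.0
clock: 8.6
eef_pos: [0.5497, 0.1852, 0.0236]
eef_rot: [[-0.0, 1.0, 0.002], [1.0, 0.0, 0.0], [0.0, 0.002, -1.0]]
force: [-1.1, -0.0, 0.7]
gripper_width: 0.0354
grip_force: 0.0
clock: 9.02
eef_pos: [0.5492, 0.1851, 0.023]
eef_rot: [[-0.0, 1.0, 0.0], [1.0, 0.0, 0.0], [0.0, 0.0, -1.0]]
force: [-0.5, -0.4, 3.3]
gripper_width: 0.024
grip_force: 30.0
```

Gripped. Lift to z 115, carry to (464,-200), then lower to 40 and look.

```bash
python3 -m creep '[0,0,15,0,0,0,1, 0,0,45,0,0,0,1, 0,0,78,0,0,0,1, 0,0,93,0,0,0,1, 0,0,93,0,0,0,1]'; python3 -m creep '[-5,-25,0,0,0,0,1, -12,-55,0,0,0,0,1, -19,-90,0,0,0,0,1, -27,-125,0,0,0,0,1, -35,-160,0,0,0,0,1]'; python3 -m creep '[-8,-36,0,0,0,0,1, -16,-72,0,0,0,0,1, -24,-108,0,0,0,0,1, -30,-137,0,0,0,0,1, -35,-160,0,0,0,0,1]';  python3 -m creep '[-6,-28,0,0,0,0,1, -12,-52,0,0,0,0,1, -15,-65,0,0,0,0,1, -15,-65,0,0,0,0,1, -15,-65,0,0,0,0,1]'; python3 -m creep '[0,0,-35,0,0,0,1, 0,0,-60,0,0,0,1, 0,0,-72,0,0,0,1, 0,0,-75,0,0,0,1, 0,0,-75,0,0,0,1]'; python3 - <<'E'
from h import *
s=cap("scene");d=cap("side");o=manip.get_obs();print(np.round(o["eef_pos"],4))
cv2.imwrite("pics/f.png",np.vstack([cv2.resize(c["color"][a:a+130,b:b+260],(780,290)) for c,a,b in ((s,200,220),(d,100,330))])[...,::-1])
E
```

```text
clock: 9.43
eef_pos: [0.5517, 0.186, 0.12]
eef_rot: [[0.0, 1.0, 0.007], [1.0, -0.0, 0.002], [0.002, 0.007, -1.0]]
force: [0.9, 0.2, -0.1]
gripper_width: 0.0246
grip_force: 30.0
clock: 9.85
eef_pos: [0.5126, 0.0235, 0.1142]
eef_rot: [[-0.001, 1.0, -0.002], [1.0, 0.001, -0.0], [-0.0, -0.002, -1.0]]
force: [0.9, 0.3, 0.1]
gripper_width: 0.0242
grip_force: 30.0
clock: 10.27
eef_pos: [0.4771, -0.138, 0.1143]
eef_rot: [[0.003, 1.0, -0.002], [1.0, -0.003, -0.001], [-0.001, -0.002, -1.0]]
force: [0.5, 0.1, 0.1]
gripper_width: 0.0244
grip_force: 30.0
clock: 10.68
eef_pos: [0.4632, -0.2, 0.1145]
eef_rot: [[0.002, 1.0, -0.002], [1.0, -0.002, 0.001], [0.001, -0.002, -1.0]]
force: [-0.3, 0.7, 0.0]
gripper_width: 0.0244
grip_force: 30.0
clock: 11.1
eef_pos: [0.4635, -0.1981, 0.0393]
eef_rot: [[-0.002, 1.0, -0.002], [1.0, 0.002, 0.001], [0.001, -0.002, -1.0]]
force: [-0.7, 0.8, -0.2]
gripper_width: 0.0244
grip_force: 30.0
[ 0.465  -0.1993  0.0413]
```

View pics/f.png

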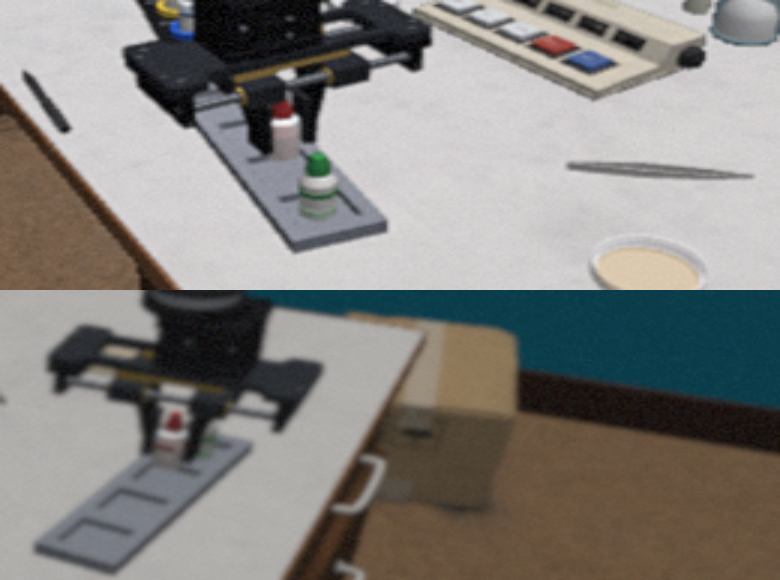

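Red hangs upright over the third pocket at (284,135), next to green at (318,190). I'll lower, release, lift and go to yellow.

```bash
python3 -m creep '[0,0,-10,0,0,0,1, 0,0,-17,0,0,0,1, 0,0,-20,0,0,0,1, 0,0,-21,0,0,0,1, 0,0,-21,0,0,0,1]'; python3 -m creep '[0,0,0,0,0,0,0.4, 0,0,0,0,0,0,0.2, 0,0,0,0,0,0,0, 0,0,0,0,0,0,-0.2, 0,0,0,0,0,0,-0.2]';  python3 -m creep '[0,0,0,0,0,0,-0.2, 0,0,0,0,0,0,-0.2, 0,0,0,0,0,0,-0.2]'; python3 -m creep '[0,0,15,0,0,0,-0.2, 0,0,45,0,0,0,-0.2, 0,0,78,0,0,0,-0.2, 0,0,95,0,0,0,-0.2, 0,0,95,0,0,0,-0.2]'; python3 -m creep '[8,36,0,0,0,0,-0.4, 16,72,0,0,0,0,-0.4, 24,108,0,0,0,0,-0.4, 32,148,0,0,0,0,-0.4, 40,182,0,0,0,0,-0.4]'; python3 -m creep '[8,38,0,0,0,0,-0.4, 16,76,0,0,0,0,-0.4, 24,112,0,0,0,0,-0.4, 30,135,0,0,0,0,-0.4, 32,145,0,0,0,0,-0.4]'; python3 -m creep '[0,0,0,0,0,0,-0.4, 0,0,0,0,0,0,-0.4]'; python3 - <<'E'
from h import *
s=cap("scene");d=cap("side");o=manip.get_obs();print(np.round(o["eef_pos"],4))
cv2.imwrite("pics/g.png",np.vstack([cv2.resize(c["color"][a:a+130,b:b+260],(780,290)) for c,a,b in ((s,200,220),(d,100,330))])[...,::-1])
for n,c in (("s",s),("d",d),("w",cap("wrist"))):
    P=pts(c);H=hsv(c)
    for k in HUE:
        q=hm(H,k)&rng(P)&(P[...,2]>.05)&(P[...,2]<.085)&(P[...,0]<.6)
        if q.sum()>5: print(n,k,q.sum(),P[q].min(0).round(3),P[q].max(0).round(3))
E
```

```text
clock: 11.62
eef_pos: [0.4638, -0.2, 0.0193]
eef_rot: [[0.0, 1.0, -0.0], [1.0, -0.0, 0.0], [0.0, -0.0, -1.0]]
force: [-0.0, -0.2, -0.2]
gripper_width: 0.0245
grip_force: 30.0
clock: 12.03
eef_pos: [0.4641, -0.2001, 0.0197]
eef_rot: [[0.0, 1.0, 0.0], [1.0, -0.0, -0.0], [-0.0, 0.0, -1.0]]
force: [0.2, -0.1, 0.4]
gripper_width: 0.0454
grip_force: 0.0
clock: 12.28
eef_pos: [0.464, -0.2, 0.0196]
eef_rot: [[-0.0, 1.0, 0.0], [1.0, 0.0, -0.0], [-0.0, 0.0, -1.0]]
force: [-0.4, 1.1, -0.7]
gripper_width: 0.0515
grip_force: 0.0
clock: 12.7
eef_pos: [0.4671, -0.2012, 0.1192]
eef_rot: [[0.0, 1.0, 0.008], [1.0, 0.0, -0.003], [-0.003, 0.008, -1.0]]
force: [0.1, 0.4, 0.2]
gripper_width: 0.0522
grip_force: 0.0
clock: 13.12
eef_pos: [0.5035, -0.0153, 0.1138]
eef_rot: [[-0.001, 1.0, -0.001], [1.0, 0.001, 0.001], [0.001, -0.001, -1.0]]
force: [0.3, -0.0, 0.3]
gripper_width: 0.0609
grip_force: 0.0
clock: 13.53
eef_pos: [0.5356, 0.132, 0.1137]
eef_rot: [[-0.006, 1.0, -0.001], [1.0, 0.006, 0.002], [0.002, -0.001, -1.0]]
force: [-0.4, 0.4, -0.3]
gripper_width: 0.0609
grip_force: 0.0
clock: 13.7
eef_pos: [0.5355, 0.1258, 0.1137]
eef_rot: [[-0.0, 1.0, -0.002], [1.0, 0.0, -0.001], [-0.001, -0.002, -1.0]]
force: [-0.2, -0.1, -0.5]
gripper_width: 0.0609
grip_force: 0.0
[0.5358 0.1243 0.1141]
s red 46 [ 0.457 -0.209  0.052] [ 0.469 -0.199  0.069]
s yellow 27 [0.529 0.115 0.058] [0.54  0.126 0.073]
s green 59 [ 0.449 -0.267  0.054] [0.532 0.127 0.073]
s blue 22 [0.518 0.058 0.058] [0.526 0.069 0.073]
d red 21 [ 0.458 -0.199  0.055] [ 0.465 -0.19   0.068]
d yellow 40 [0.529 0.126 0.057] [0.538 0.136 0.075]
d green 16 [ 0.451 -0.255  0.056] [ 0.457 -0.247  0.067]
d blue 6 [0.517 0.073 0.059] [0.52  0.076 0.064]
w yellow 290 [0.528 0.122 0.058] [0.542 0.135 0.075]
w blue 185 [0.516 0.065 0.061] [0.528 0.074 0.075]
```

View pics/g.png

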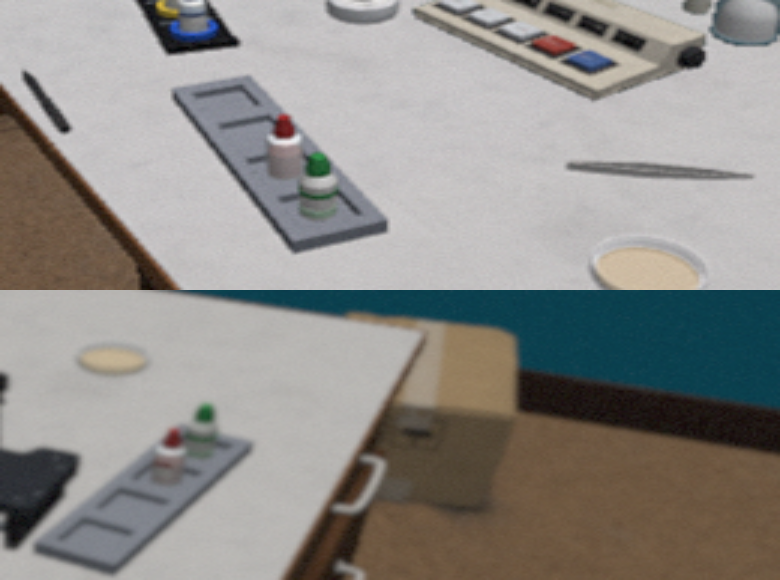

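Red (285,150) and green (318,190) stand upright in their pockets. Next is yellow: descend, grip, and carry to (471,-140).

```bash
python3 -m creep '[0,0,-35,0,0,0,-0.4, 0,0,-65,0,0,0,-0.4, 0,0,-85,0,0,0,-0.4, 0,0,-92,0,0,0,-0.4, 0,0,-92,0,0,0,-0.4]'; python3 -m creep '[0,0,0,0,0,0,0.6, 0,0,0,0,0,0,1, 0,0,0,0,0,0,1, 0,0,0,0,0,0,1, 0,0,0,0,0,0,1]'; python3 -m creep '[0,0,0,0,0,0,1, 0,0,0,0,0,0,1, 0,0,0,0,0,0,1, 0,0,0,0,0,0,1, 0,0,0,0,0,0,1]'
```

```text
clock: 14.27
eef_pos: [0.5345, 0.125, 0.0208]
eef_rot: [[0.002, 1.0, -0.004], [1.0, -0.002, -0.001], [-0.002, -0.004, -1.0]]
force: [-0.2, -0.4, 0.8]
gripper_width: 0.061
grip_force: 0.0
clock: 14.68
eef_pos: [0.5367, 0.1272, 0.0236]
eef_rot: [[-0.0, 1.0, 0.002], [1.0, 0.0, 0.0], [0.0, 0.002, -1.0]]
force: [0.1, 0.3, 0.3]
gripper_width: 0.0351
grip_force: 0.0
clock: 15.1
eef_pos: [0.5363, 0.1271, 0.023]
eef_rot: [[-0.0, 1.0, 0.001], [1.0, 0.0, 0.0], [0.0, 0.001, -1.0]]
force: [-0.8, 0.2, 3.8]
gripper_width: 0.0241
grip_force: 30.0
```

```bash
python3 -m creep '[0,0,15,0,0,0,1, 0,0,45,0,0,0,1, 0,0,78,0,0,0,1, 0,0,93,0,0,0,1, 0,0,93,0,0,0,1]'; python3 -m creep '[-5,-25,0,0,0,0,1, -12,-55,0,0,0,0,1, -20,-90,0,0,0,0,1, -29,-125,0,0,0,0,1, -38,-160,0,0,0,0,1]'; python3 -m creep '[-9,-36,0,0,0,0,1, -18,-70,0,0,0,0,1, -24,-95,0,0,0,0,1, -27,-107,0,0,0,0,1, -27,-107,0,0,0,0,1]'; python3 -m creep '[0,0,-35,0,0,0,1, 0,0,-60,0,0,0,1, 0,0,-72,0,0,0,1, 0,0,-75,0,0,0,1, 0,0,-75,0,0,0,1]'; python3 - <<'E'
from h import *
s=cap("scene");d=cap("side");o=manip.get_obs();print(np.round(o["eef_pos"],4))
cv2.imwrite("pics/i.png",np.vstack([cv2.resize(c["color"][a:a+130,b:b+260],(780,290)) for c,a,b in ((s,200,220),(d,100,330))])[...,::-1])
E
```

```text
clock: 15.52
eef_pos: [0.5388, 0.1278, 0.1198]
eef_rot: [[0.0, 1.0, 0.007], [1.0, -0.0, 0.002], [0.002, 0.007, -1.0]]
force: [0.6, 0.9, 0.6]
gripper_width: 0.0241
grip_force: 30.0
clock: 15.93
eef_pos: [0.4965, -0.0344, 0.1142]
eef_rot: [[-0.001, 1.0, -0.002], [1.0, 0.001, -0.0], [-0.0, -0.002, -1.0]]
force: [1.8, -0.2, -0.7]
gripper_width: 0.024
grip_force: 30.0
clock: 16.35
eef_pos: [0.469, -0.1437, 0.1143]
eef_rot: [[0.006, 1.0, -0.002], [1.0, -0.006, -0.001], [-0.001, -0.002, -1.0]]
force: [-0.2, -0.5, 0.1]
gripper_width: 0.0244
grip_force: 30.0
clock: 16.77
eef_pos: [0.4701, -0.1385, 0.0391]
eef_rot: [[-0.002, 1.0, -0.003], [1.0, 0.002, 0.001], [0.001, -0.003, -1.0]]
force: [0.6, -0.3, 0.2]
gripper_width: 0.0243
grip_force: 30.0
[ 0.4718 -0.1393  0.0411]
```

View pics/i.png

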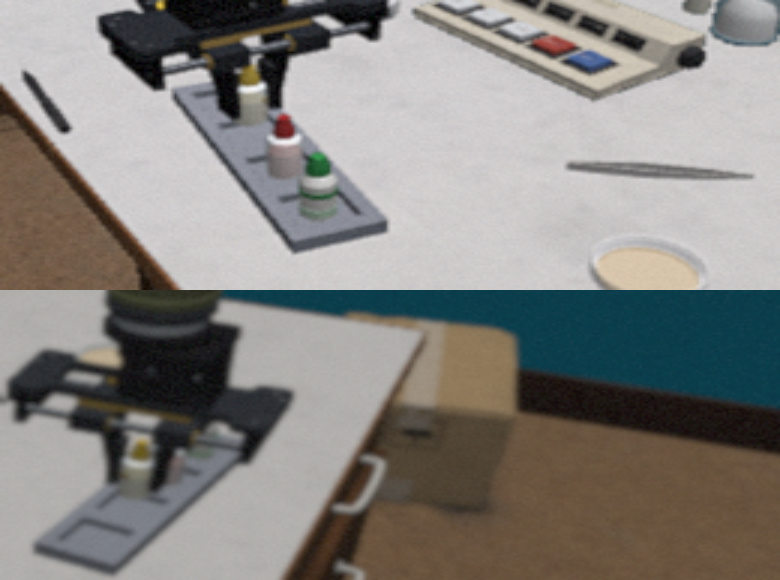

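Yellow hangs upright over the second pocket at (251,100). I'll lower, release, and go to blue (523,67).

```bash
python3 -m creep '[0,0,-10,0,0,0,1, 0,0,-17,0,0,0,1, 0,0,-20,0,0,0,1, 0,0,-21,0,0,0,1, 0,0,-21,0,0,0,1]'; python3 -m creep '[0,0,0,0,0,0,0.4, 0,0,0,0,0,0,0.2, 0,0,0,0,0,0,0, 0,0,0,0,0,0,-0.2, 0,0,0,0,0,0,-0.2]';  python3 -m creep '[0,0,0,0,0,0,-0.2, 0,0,0,0,0,0,-0.2, 0,0,0,0,0,0,-0.2]'; python3 -m creep '[0,0,15,0,0,0,-0.2, 0,0,45,0,0,0,-0.2, 0,0,78,0,0,0,-0.2, 0,0,95,0,0,0,-0.2, 0,0,95,0,0,0,-0.2]'; python3 -m creep '[6,25,0,0,0,0,-0.4, 13,54,0,0,0,0,-0.4, 22,88,0,0,0,0,-0.4, 31,122,0,0,0,0,-0.4, 38,150,0,0,0,0,-0.4]'; python3 -m creep '[7,28,0,0,0,0,-0.4, 12,48,0,0,0,0,-0.4, 14,57,0,0,0,0,-0.4, 14,57,0,0,0,0,-0.4, 14,57,0,0,0,0,-0.4]'; python3 - <<'E'
from h import *
s=cap("scene");d=cap("side");o=manip.get_obs();print(np.round(o["eef_pos"],4))
for n,c in (("s",s),("d",d),("w",cap("wrist"))):
    P=pts(c);H=hsv(c)
    for k in HUE:
        q=hm(H,k)&rng(P)&(P[...,2]>.05)&(P[...,2]<.085)&(P[...,0]<.6)
        if q.sum()>5: print(n,k,q.sum(),P[q].min(0).round(3),P[q].max(0).round(3))
E
```

```text
clock: 17.28
eef_pos: [0.4708, -0.14, 0.0194]
eef_rot: [[0.0, 1.0, -0.0], [1.0, -0.0, 0.0], [0.0, -0.0, -1.0]]
force: [0.1, -0.6, -0.2]
gripper_width: 0.0244
grip_force: 30.0
clock: 17.7
eef_pos: [0.4711, -0.1401, 0.0197]
eef_rot: [[-0.0, 1.0, 0.0], [1.0, 0.0, -0.0], [-0.0, 0.0, -1.0]]
force: [0.1, -0.2, -0.4]
gripper_width: 0.045
grip_force: 0.0
clock: 17.95
eef_pos: [0.4711, -0.1401, 0.0196]
eef_rot: [[0.0, 1.0, 0.0], [1.0, -0.0, -0.0], [-0.0, 0.0, -1.0]]
force: [0.6, 0.0, -0.4]
gripper_width: 0.0515
grip_force: 0.0
clock: 18.37
eef_pos: [0.4742, -0.1408, 0.1191]
eef_rot: [[0.0, 1.0, 0.008], [1.0, -0.0, -0.002], [-0.002, 0.008, -1.0]]
force: [1.7, 0.2, 0.5]
gripper_width: 0.0521
grip_force: 0.0
clock: 18.78
eef_pos: [0.5088, 0.0126, 0.1138]
eef_rot: [[-0.001, 1.0, -0.001], [1.0, 0.001, 0.001], [0.001, -0.001, -1.0]]
force: [-0.5, -1.1, 0.2]
gripper_width: 0.0604
grip_force: 0.0
clock: 19.2
eef_pos: [0.5225, 0.066, 0.1139]
eef_rot: [[0.0, 1.0, -0.001], [1.0, -0.0, -0.001], [-0.001, -0.001, -1.0]]
force: [0.2, -0.1, -0.3]
gripper_width: 0.0607
grip_force: 0.0
[0.5226 0.0647 0.1142]
s red 46 [ 0.457 -0.209  0.054] [0.518 0.066 0.073]
s yellow 42 [ 0.465 -0.151  0.052] [ 0.476 -0.14   0.07 ]
s green 58 [ 0.449 -0.268  0.053] [ 0.461 -0.256  0.069]
s blue 21 [0.517 0.059 0.057] [0.527 0.066 0.074]
d red 21 [ 0.458 -0.2    0.054] [ 0.466 -0.192  0.068]
d yellow 29 [ 0.464 -0.142  0.053] [ 0.473 -0.13   0.068]
d green 16 [ 0.45  -0.261  0.055] [ 0.457 -0.246  0.068]
d blue 17 [0.519 0.07  0.058] [0.523 0.077 0.073]
w blue 142 [0.517 0.065 0.061] [0.528 0.074 0.075]
```

Yellow is placed at about (471,-141). Blue measures (523,68), and the tool is at (523,67). I'll descend and grip.

```bash
python3 -m creep '[0,0,-35,0,0,0,-0.4, 0,0,-65,0,0,0,-0.4, 0,0,-85,0,0,0,-0.4, 0,0,-92,0,0,0,-0.4, 0,0,-92,0,0,0,-0.4]'; python3 -m creep '[0,0,0,0,0,0,0.6, 0,0,0,0,0,0,1, 0,0,0,0,0,0,1, 0,0,0,0,0,0,1, 0,0,0,0,0,0,1]'; python3 -m creep '[0,0,0,0,0,0,1, 0,0,0,0,0,0,1, 0,0,0,0,0,0,1, 0,0,0,0,0,0,1, 0,0,0,0,0,0,1]'
```

```text
clock: 19.77
eef_pos: [0.5213, 0.0654, 0.0208]
eef_rot: [[0.002, 1.0, -0.004], [1.0, -0.002, -0.001], [-0.001, -0.004, -1.0]]
force: [0.4, 0.7, 0.7]
gripper_width: 0.0606
grip_force: 0.0
clock: 20.18
eef_pos: [0.5237, 0.0671, 0.0236]
eef_rot: [[-0.0, 1.0, 0.002], [1.0, 0.0, 0.0], [0.0, 0.002, -1.0]]
force: [-0.6, -0.8, -0.7]
gripper_width: 0.035
grip_force: 0.0
clock: 20.6
eef_pos: [0.5233, 0.067, 0.023]
eef_rot: [[-0.0, 1.0, 0.001], [1.0, 0.0, 0.0], [0.0, 0.001, -1.0]]
force: [-0.7, -0.0, 3.0]
gripper_width: 0.0243
grip_force: 30.0
```

```bash
python3 -m creep '[0,0,15,0,0,0,1, 0,0,45,0,0,0,1, 0,0,78,0,0,0,1, 0,0,93,0,0,0,1, 0,0,93,0,0,0,1]'; python3 -m creep '[-8,-27,0,0,0,0,1, -18,-60,0,0,0,0,1, -28,-94,0,0,0,0,1, -36,-121,0,0,0,0,1, -42,-140,0,0,0,0,1]'; python3 -m creep '[-2,-7,0,0,0,0,1, -2,-7,0,0,0,0,1]'; python3 -m creep '[0,0,-35,0,0,0,1, 0,0,-60,0,0,0,1, 0,0,-72,0,0,0,1, 0,0,-75,0,0,0,1, 0,0,-75,0,0,0,1]'; python3 - <<'E'
from h import *
s=cap("scene");d=cap("side");o=manip.get_obs();print(np.round(o["eef_pos"],4))
cv2.imwrite("pics/j.png",np.vstack([cv2.resize(c["color"][a:a+130,b:b+260],(780,290)) for c,a,b in ((s,200,220),(d,100,330))])[...,::-1])
E
```

```text
clock: 21.02
eef_pos: [0.5259, 0.0675, 0.1197]
eef_rot: [[0.0, 1.0, 0.008], [1.0, -0.0, 0.001], [0.001, 0.008, -1.0]]
force: [0.9, -0.4, 0.8]
gripper_width: 0.0241
grip_force: 30.0
clock: 21.43
eef_pos: [0.479, -0.0762, 0.1142]
eef_rot: [[0.003, 1.0, -0.002], [1.0, -0.003, -0.001], [-0.001, -0.002, -1.0]]
force: [0.1, -0.1, 0.1]
gripper_width: 0.0244
grip_force: 30.0
clock: 21.6
eef_pos: [0.4779, -0.0817, 0.1146]
eef_rot: [[0.004, 1.0, -0.002], [1.0, -0.004, -0.0], [-0.0, -0.002, -1.0]]
force: [0.4, 0.3, 0.1]
gripper_width: 0.0244
grip_force: 30.0
clock: 22.02
eef_pos: [0.4785, -0.0782, 0.0393]
eef_rot: [[-0.002, 1.0, -0.002], [1.0, 0.002, 0.001], [0.001, -0.002, -1.0]]
force: [0.2, 0.1, 0.5]
gripper_width: 0.0245
grip_force: 30.0
[ 0.48   -0.0791  0.0412]
```

View pics/j.png

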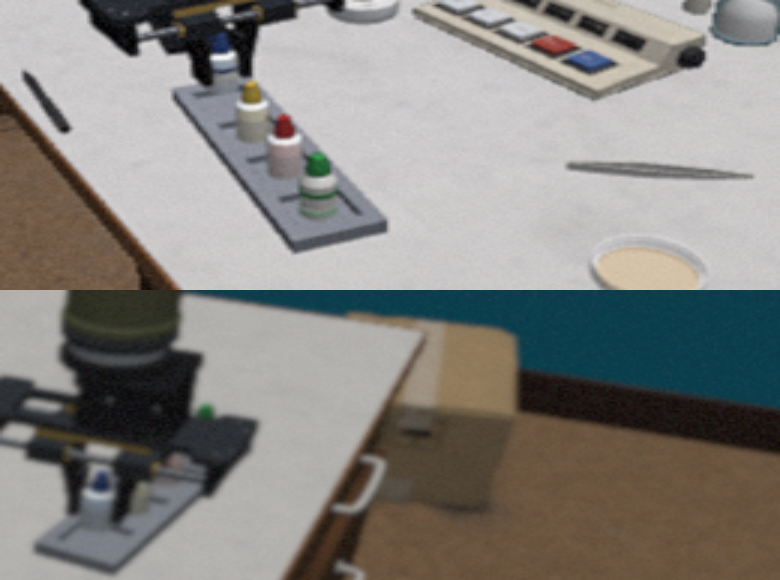

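Blue hangs upright over the left pocket at (223,65), and the other three are standing. I'll lower, release, lift clear, move away and check.

```bash
python3 -m creep '[0,0,-10,0,0,0,1, 0,0,-17,0,0,0,1, 0,0,-20,0,0,0,1, 0,0,-21,0,0,0,1, 0,0,-21,0,0,0,1]'; python3 -m creep '[0,0,0,0,0,0,0.4, 0,0,0,0,0,0,0.2, 0,0,0,0,0,0,0, 0,0,0,0,0,0,-0.2, 0,0,0,0,0,0,-0.2]';  python3 -m creep '[0,0,0,0,0,0,-0.2, 0,0,0,0,0,0,-0.2, 0,0,0,0,0,0,-0.2]'; python3 -m creep '[0,0,15,0,0,0,-0.2, 0,0,45,0,0,0,-0.2, 0,0,78,0,0,0,-0.2, 0,0,110,0,0,0,-0.2, 0,0,110,0,0,0,-0.2]'; python3 -m creep '[10,25,5,0,0,0,-0.2, 20,55,10,0,0,0,-0.2, 32,88,15,0,0,0,-0.2, 42,120,20,0,0,0,-0.2, 50,140,20,0,0,0,-0.2]'; python3 -m creep '[0,0,0,0,0,0,-0.2, 0,0,0,0,0,0,-0.2, 0,0,0,0,0,0,-0.2]'; python3 - <<'E'
from h import *
s=cap("scene");d=cap("side");o=manip.get_obs();print(np.round(o["eef_pos"],4))
cv2.imwrite("pics/k.png",np.vstack([cv2.resize(c["color"][a:a+130,b:b+260],(780,290)) for c,a,b in ((s,180,220),(d,130,300))])[...,::-1])
R=np.array([[.992,.129],[-.129,.992]]) 
A={}
for n,c in (("s",s),("d",d)):
    P=pts(c);H=hsv(c)
    for k in HUE:
        q=hm(H,k)&rng(P)&(P[...,2]>.05)&(P[...,2]<.085)&(P[...,0]<.5)&(P[...,1]<0)
        if q.sum()>5: A.setdefault(k,[]).append(P[q])
ex=np.array([.992,-.129]);ey=np.array([.129,.992])
for k,v in A.items():
    p=np.vstack(v);p2=(p[:,:2]-[.4675,-.1695])@np.c_[ex,ey];print(k,"rack lo",p2.min(0).round(3),"hi",p2.max(0).round(3),"z",p[:,2].max().round(3))
E
```

```text
clock: 22.53
eef_pos: [0.4788, -0.08, 0.0194]
eef_rot: [[0.0, 1.0, -0.0], [1.0, -0.0, 0.0], [0.0, -0.0, -1.0]]
force: [-0.5, -0.0, -0.6]
gripper_width: 0.0246
grip_force: 30.0
clock: 22.95
eef_pos: [0.4792, -0.08, 0.0197]
eef_rot: [[0.0, 1.0, 0.0], [1.0, -0.0, -0.0], [-0.0, 0.0, -1.0]]
force: [-0.3, -0.2, 0.2]
gripper_width: 0.0449
grip_force: 0.0
clock: 23.2
eef_pos: [0.479, -0.08, 0.0196]
eef_rot: [[0.0, 1.0, 0.0], [1.0, -0.0, -0.0], [-0.0, 0.0, -1.0]]
force: [-0.3, 0.6, -0.3]
gripper_width: 0.0518
grip_force: 0.0
clock: 23.62
eef_pos: [0.4834, -0.0805, 0.1362]
eef_rot: [[0.0, 1.0, 0.012], [1.0, -0.0, -0.001], [-0.001, 0.012, -1.0]]
force: [1.4, -1.1, 0.3]
gripper_width: 0.0522
grip_force: 0.0
clock: 24.03
eef_pos: [0.5301, 0.0643, 0.1507]
eef_rot: [[-0.003, 1.0, 0.002], [1.0, 0.003, 0.002], [0.002, 0.002, -1.0]]
force: [1.0, 0.2, -0.3]
gripper_width: 0.0525
grip_force: 0.0
clock: 24.28
eef_pos: [0.5287, 0.0589, 0.1491]
eef_rot: [[0.001, 1.0, -0.001], [1.0, -0.001, -0.001], [-0.001, -0.001, -1.0]]
force: [0.6, -1.0, -0.1]
gripper_width: 0.0525
grip_force: 0.0
[0.5287 0.0582 0.1493]
red rack lo [-0.006 -0.04 ] hi [ 0.006 -0.021] z 0.07
yellow rack lo [-0.008  0.019] hi [0.006 0.04 ] z 0.071
green rack lo [-0.007 -0.099] hi [ 0.006 -0.079] z 0.07
blue rack lo [-0.006  0.083] hi [0.005 0.102] z 0.069
```

View pics/k.png

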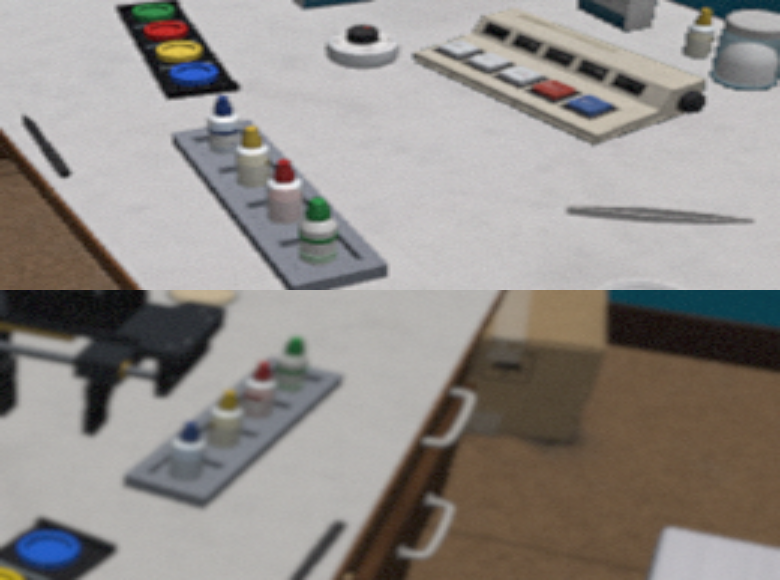

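All four bottles stand upright in their pockets, at (223,125), (252,155), (284,190) and (318,230). Each is within about 3 mm of its pocket centre and the order is reversed. The timer at (362,45) was not touched and the arm is clear, so I'll hand in.

```bash
python3 -c "
from rig import manip
print(manip.close_job())"
```

```text
the job is handed in; nothing more can be done
None
```

I moved all four bottles into the grey rack in reverse order and handed the job in; at the last look all stood upright within about 3 mm of their pocket centres, with the timer untouched, but no verdict was returned.

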